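Check both spring corners of the hoop-truing plate

ROBOT

A 6-joint arm with a two-finger parallel gripper is mounted at the origin on the work surface. World frame = base frame: x ahead of the robot, y to its left, z up, the work surface at z = 0. Lengths are in m, angles in rad, forces in N, time in s.
With the tool pointing down it reaches from about 0.325 to 0.85 m from the base axis. Payload 15.5 kg.
Tool frame: the origin (TCP) lies midway between the tips of the shut fingers; the grasp point (between the pads) lies 19 mm behind it; z points along the fingers, y is the direction in which the jaws open and shut (so a half turn about z gives the same grasp; the last joint's range is limited). The gripper opens to 91 mm and grips with 3 to 60 N. Pads are 32 mm wide; open, the fingers measure 118 mm over their backs; the gripper's body (76 mm by 178 mm) begins 60 mm behind the grasp point.
Start: joints at [-1.321, 0.494, 1.345, -0, 1.302, -0.096], TCP at [0.212, -0.588, 0.181] pointing down, gripper open.
Joint ranges: [-2.91, 2.91], [-0.82, 2.16], [0.22, 2.67], [-1.22, 4.37], [0.12, 2.79], [-3.08, 3.08]. Speed limits (rad/s): [1.89, 1.89, 2.57, 3.01, 3.01, 3.01].

INTERFACE

Orientations are given as a unit quaternion [x, y, z, w].
In Python, from cell import robot gives the robot as it stands.
- The arm moves only by the tool jog_arm, never from a script. Its arguments are lists of equal length, an entry for each row: "claw": the finger opening in cm, from 0 to 9.12; "translation": the shift along the tool's x, y, z in cm, a list of three; "turn": the turn about the tool's z in rad. A call has 1 to 8 rows; each row shifts and turns the commanded pose from where the row before left it, along the tool's axes as they then stand; what a row does not reach is not made up. A row lasts 1/8 s, in which the tool goes at most 62.5 mm and 10.7 degrees, less where a joint would pass 70% of its speed; a pose out of reach is approached as far as the arm can. A call is refused whole if a number of a shift passes 6.25 or a number of a turn 0.188, either way. A call with a gripper value outside its range is refused whole. The fingers move at their own pace and stop on an object; "newtons" is the grip in N (left out, the last holds). Time passes only in rows, so rows that do not move let the fingers close. It gives the time, the measured TCP pose, the force and the opening at its end, in the units of the state.
- robot.state(): the state, without advancing time (a new reading comes with each control period).
- robot.snapshot(name): name is "scene" or "side" or "wrist"; returns a dict with "img" (480x640x3 uint8, red, green, blue), "z_map" (480x640 float32, m along the optical axis (not along the pixel's ray), 0 where there is no reading), "camera_matrix" (3x3 intrinsics, pixels), "R" (3x3) and "t" (3): a world point X has camera coordinates R X + t; the wrist camera has in their place "tool_from_camera" (4x4, takes a point from camera to tool coordinates, whose origin is the TCP and whose axes are the flange's). Camera axes: x right, y down, z forward; pixel columns grow to the right and rows downward; lengths in m; the calibration is good to about 2 mm. A picture is of the moment at which its call begins: read the wrist's pose just before it.
- robot.finish_job(): hands the job in, once; it reports no verdict.
The state is a dict: "t": time; "joint_pos": joint angles; "joint_velocities": joint speeds; "effort": joint torques, N m; "ee_pos": TCP position; "eef_rot": TCP orientation; "force": force on the tool from outside, world axes, zero at the start; "torque": the same for the moment, N m; "finger_gap": opening from 0.0 (shut) to 1.0 (fully open).
Only numpy, scipy, OpenCV 4.12 (cv2) and the standard library are available. Lean on these libraries where they do the work, as an engineer would, in place of code of your own. Each camera call takes 0.05 s, during which the arm holds its last target.

TASK

Check the springs of the tilt plate on the bentwood truing jig before it is used. With a fingertip press down the rubber pad on the corner with the ROUND pad until that corner's pointer is level with the tip of the little sliding index facing it, keep it level for about a second without pressing on past it, then let the plate spring back; then do the same at the opposite corner, the one with the SQUARE pad. Press gently; grasp and lift nothing, and leave the index settings and everything standing around the jig as they are.

Things in the scene. Friction and masses are not known exactly. Their poses are not given: they have to be found in the camera images.
- jig: The jig, screwed to the table: cross-shaped plywood base 18 mm thick, long arm 350 x 90 mm along its own x, short arm 250 x 70 mm along its own y. Origin: centre of the underside, on the table. Its x points to the round-pad corner, its z up. It stands anywhere about the middle of the table at any yaw. Two steel hinge cheeks (tops 80 mm up) at x = 0, y = +-116 mm carry the tilt plate; 8 mm posts with their tops 86 mm up stand at x = +-157 mm.
- tilt_plate (a joint): Tilt (rad) of the aluminium plate, 150 x 150 x 8 mm set as a diamond, rocking on its diagonal (jig's y) 70 mm above the table. 0 = level at rest; positive = round-pad corner (jig +x) down; negative = square-pad corner (jig -x) down; stops at +-0.26. Springs return it to 0: 3.4 N m per rad, i.e. about 40 N per rad felt at a pad (3 to 8 N at the index).
- round_pad: Round black rubber pad, 26 mm across and 8 mm thick, fixed on the plate's corner on the jig's +x side, 85 mm from the hinge axis. Origin: centre of its underside, 74 mm above the table at rest; z is normal to the plate.
- round_pad_top (a point): Centre of the round pad's top face, 82 mm above the table at rest. Next to it, fixed on the middle of the plate, is a shallow bentwood box 84 mm across whose rim is 104 mm above the table.
- square_pad: Square black rubber pad, 24 x 24 mm and 8 mm thick, fixed on the opposite corner (jig's -x side), 85 mm from the hinge axis. Origin: centre of its underside, 74 mm above the table at rest; z is normal to the plate.
- square_pad_top (a point): Centre of the square pad's top face, 82 mm above the table at rest.
- round_pointer_tip (a point): Tip of the dark steel needle that sticks out of the plate's round-pad corner, 130 mm from the hinge axis, 70 mm above the table at rest. It dips 130 mm x sin(tilt), about 1.5 times as far as the pad.
- square_pointer_tip (a point): Tip of the same kind of needle at the square-pad corner, 130 mm from the hinge axis, 70 mm above the table at rest; dips when the square pad is pressed.
- round_index_tip (a point): Tip of the steel cone on the sliding index that faces the round corner's needle, 3.5 mm beyond the needle's tip. The index clamps on the post by friction; it is set 10 to 24 mm below the needle's rest height. The needle is on the mark when both tips are equally high. Do not move it.
- square_index_tip (a point): Tip of the steel cone on the sliding index that faces the square corner's needle, 3.5 mm beyond it, set 10 to 24 mm below the needle's rest height independently of the other. Do not move it.
- hoop: Loose bentwood hoop, 64 mm across, 42 mm high, beside the jig; origin at the centre of its underside. Leave alone.
- wedge: Loose dark wooden block, 70 x 25 x 22 mm, beside the jig; origin at the centre of its underside. Leave alone.
- glue_jar: Loose small jar, 44 mm across, 55 mm high, beside the jig; origin at the centre of its underside. Leave alone.
- cup: Loose tea cup, 72 mm across, 70 mm high; origin at the centre of its underside. Leave alone.
- hammer: Loose hammer lying on the table. Leave alone.
- brush: Loose brush lying on the table. Leave alone.
- lidded_box: Loose round lidded bentwood box, 106 mm across, 68 mm high; origin at the centre of its underside. Leave alone.

How it is judged:
On the way, in this order (a step that is already met when the one before it is completed fails the run):
1. the round pad is pressed by the fingers and its pointer is level with its index (within 4 mm) for half a second (z of round_pointer_tip in the frame of round_index_tip between -0.004 and 0.004 m and contact force between the fingers and round_pad above 0.8 N), for 0.5 s.
2. the plate is let go and springs back level (value of joint tilt_plate between -0.02 and 0.02 rad and contact force between the fingers and jig below 0.1 N), for 0.2 s.
3. the square pad is pressed by the fingers and its pointer is level with its index (within 4 mm) for half a second (z of square_pointer_tip in the frame of square_index_tip between -0.004 and 0.004 m and contact force between the fingers and square_pad above 0.8 N), for 0.5 s.
At the end, for the whole second after the job is handed in: Both corners have been checked in order, the plate has sprung back level (within 0.02 rad) and is still, both indexes are within 3 mm of their starting setting and the loose things within 20 mm of where they stood (value of joint tilt_plate between -0.02 and 0.02 rad and velocity of joint tilt_plate between -0.05 and 0.05 rad/s and distance of each of round_index_tip, square_index_tip from where it was at the start of the episode below 0.003 m and distance of each of hoop, wedge, glue_jar, cup, hammer, brush, lidded_box from where it was at the start of the episode below 0.02 m); the robot touches nothing.
It fails at once if the round corner's pointer is pressed more than 8 mm past its index (z of round_pointer_tip in the frame of round_index_tip below -0.008 m).
It fails at once if the square corner's pointer is pressed more than 8 mm past its index (z of square_pointer_tip in the frame of square_index_tip below -0.008 m).
It fails at once if the fingers press on the jig with more than 20 N (contact force between the fingers and jig above 20 N).
It fails at once if an index is shifted by more than 3 mm (distance of any of round_index_tip, square_index_tip from where it was at the start of the episode above 0.003 m).
It fails at once if a bystander is lifted, or shifted by more than 20 mm (distance of any of hoop, wedge, glue_jar, cup, hammer, brush, lidded_box from where it was at the start of the episode above 0.02 m).
It also fails if it takes over 48 s, if anything falls off the work surface, if the arm or the gripper's body presses on something with over 40 N, if the wrist force passes 120 N, or if a joint passes its speed limit or range.

## Working session

There is one attempt and no reset: what is moved stays moved. The work goes in short steps, Python scripts to look and compute and a tool call to move; the robot and the scene stay as the last step left them, time stands still between calls to the robot, and variables do not carry over. Pictures are saved under pics/ and viewed, and the job is handed in when it is done.

Besides the shell and the picture viewer there is one more tool, called after "Call:" as name(argument=value, ...) on one line, values as JSON. jog_arm: Moves the arm, as the interface text tells. Its arguments: {"type":"object","properties":{"claw":{"type":"array"},"translation":{"type":"array"},"turn":{"type":"array"},"newtons":{"type":"number"}},"required":["claw","translation","turn"]}

```bash
mkdir -p pics
python3 - <<'E'
from cell import robot
import cv2,pickle
s=robot.state();print(s)
d={}
for n in("scene","side","wrist"):
    d[n]=robot.snapshot(n);cv2.imwrite(f"pics/{n}0.png",d[n]["img"][:,:,::-1])
    print(n,{k:v for k,v in d[n].items() if k not in("img","z_map")})
pickle.dump(d,open("s0.pkl","wb"))
E
```

```text
{'t': 0.0, 'joint_pos': array([-1.32051982e+00,  4.94173107e-01,  1.34613601e+00,  1.35514260e-05,
        1.30249987e+00, -9.55030518e-02]), 'joint_velocities': array([ 0.00044391,  0.0006945 , -0.00061945, -0.00198341,  0.00053726,
        0.0002002 ]), 'effort': array([-5.96628539e-03, -8.78835940e+01, -3.81851971e+01,  7.01368600e-02,
        5.33947453e-02, -9.98220958e-05]), 'ee_pos': array([ 0.2117322 , -0.58759372,  0.1804429 ]), 'eef_rot': array([ 9.85091880e-01,  1.72027956e-01, -4.05041521e-05, -6.06848242e-04]), 'force': array([-0.28815083,  0.5074537 ,  0.16956223]), 'torque': array([-0.00574528,  0.0077268 , -0.0539784 ]), 'finger_gap': 1.0003510977713668}
scene {'camera_matrix': array([[445.24289677,   0.        , 317.01198167],
       [  0.        , 445.24289677, 248.22593745],
       [  0.        ,   0.        ,   1.        ]]), 'R': array([[ 0.62989638,  0.77649902, -0.01672807],
       [ 0.60853738, -0.50680001, -0.61060299],
       [-0.48261041,  0.37443695, -0.79176017]]), 't': array([-0.36317076, -0.2836594 ,  1.34359083])}
side {'camera_matrix': array([[532.827
[... 181 characters left out ...]
.01897134],
       [-0.45551522,  0.56796978, -0.68550435],
       [ 0.40841211, -0.55088626, -0.72782132]]), 't': array([0.44496783, 0.30094498, 1.12057055])}
wrist {'camera_matrix': array([[364.89541276,   0.        , 311.08515607],
       [  0.        , 364.89541276, 239.53163308],
       [  0.        ,   0.        ,   1.        ]]), 'tool_from_camera': array([[-2.05956481e-04, -9.60101955e-01, -2.79650127e-01,
         7.97796792e-02],
       [ 9.99999937e-01, -2.78489079e-04,  2.19636737e-04,
         8.69889004e-04],
       [-2.88753167e-04, -2.79650064e-01,  9.60101952e-01,
        -2.04182507e-01],
       [ 0.00000000e+00,  0.00000000e+00,  0.00000000e+00,
         1.00000000e+00]])}
```

View pics/scene0.png

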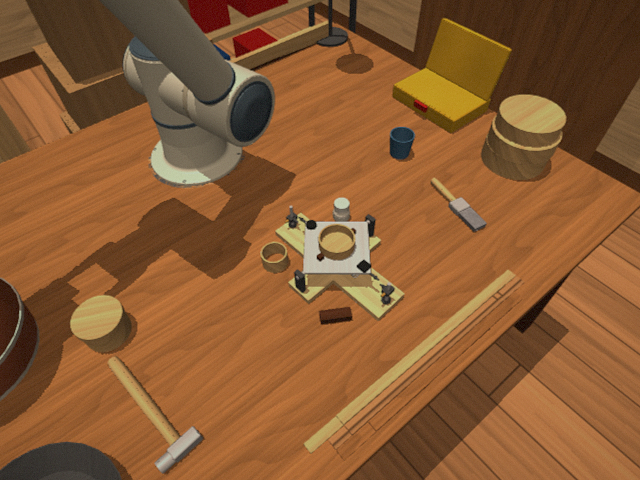

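View pics/side0.png

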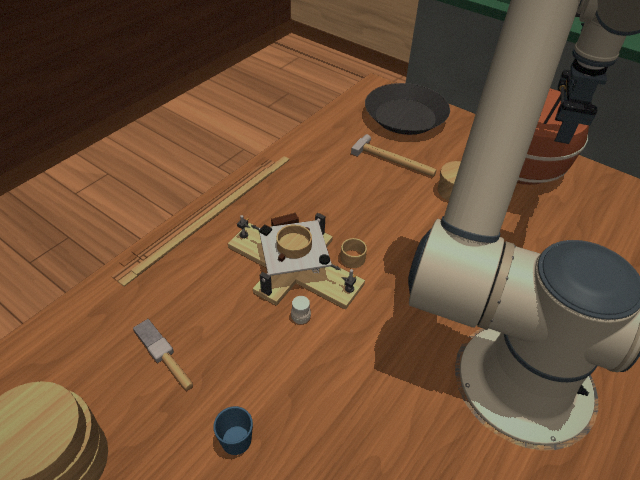

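View pics/wrist0.png

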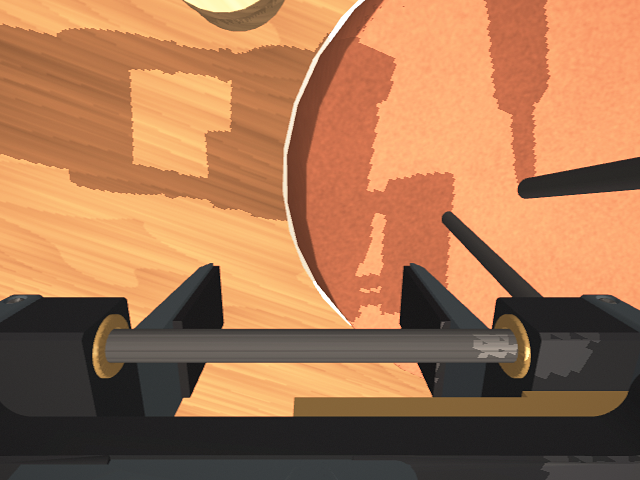

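The round pad appears at about (311,225) in the scene view and (325,260) in the side view, on the robot's side of the jig. The square pad is at about (364,267) and (266,230). I'll zoom in and locate them.

```bash
cat > h.py <<'E'
import numpy as np
def proj(s,X):
    X=np.atleast_2d(X);c=X@s["R"].T+s["t"];p=c@s["camera_matrix"].T;return p[:,:2]/p[:,2:]
def back_z(s,uv,z):
    r=np.linalg.solve(s["camera_matrix"],[uv[0],uv[1],1.]);C=-s["R"].T@s["t"];d=s["R"].T@r
    return C+d*(z-C[2])/d[2]
def back_d(s,uv):
    v,u=int(round(uv[1])),int(round(uv[0]));d=s["z_map"][v,u]
    return s["R"].T@(np.linalg.solve(s["camera_matrix"],[uv[0],uv[1],1.])*d-s["t"])
E
python3 - <<'E'
import pickle,cv2
d=pickle.load(open("s0.pkl","rb"))
from h import *
for n,(x0,y0,w) in{"scene":(260,190,160),"side":(215,190,160)}.items():
    c=d[n]["img"][y0:y0+120,x0:x0+w];cv2.imwrite(f"pics/z_{n}.png",cv2.resize(c,(800,600),interpolation=cv2.INTER_CUBIC)[:,:,::-1])
for n,a,b in(("scene",(311,225),(364,267)),("side",(325,260),(266,230))):
    print(n,back_z(d[n],a,.082),back_z(d[n],b,.082),back_d(d[n],a),back_d(d[n],b))
E
```

```text
scene [0.49746266 0.04755752 0.082     ] [0.66731519 0.06127374 0.082     ] [0.49733849 0.04765023 0.08181959] [0.66870364 0.05972692 0.08491315]
side [0.4899689  0.05311437 0.082     ] [0.65977266 0.06561973 0.082     ] [0.48926507 0.05413561 0.08342962] [0.65917767 0.06623792 0.08288196]
```

View pics/z_scene.png

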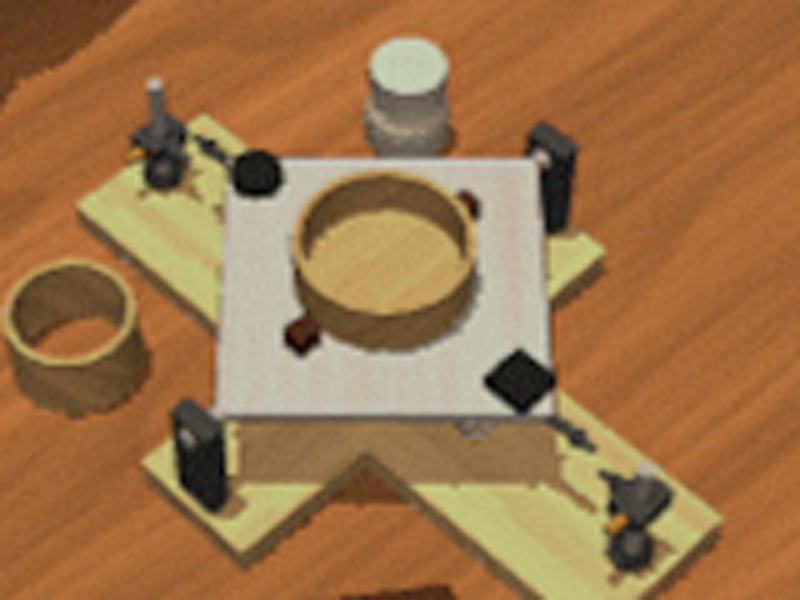

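View pics/z_side.png

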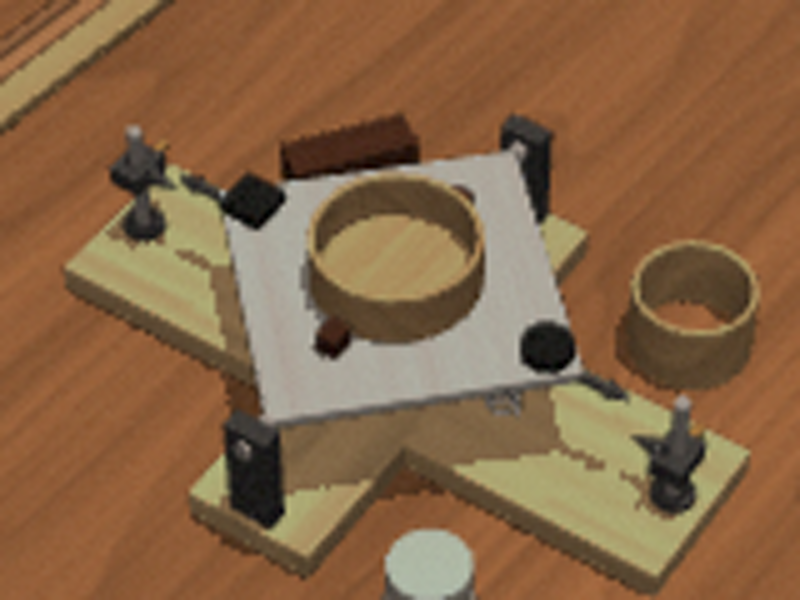

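Run:
```python
import pickle,cv2
from scipy.optimize import least_squares
d=pickle.load(open("s0.pkl","rb"))
from h import *
obs=[("scene",(311.4,224),(85,0,82)),("side",(324.4,258.8),(85,0,82)),("scene",(364,265.6),(-85,0,82)),("side",(265.6,230),(-85,0,82))]
def J(p,X):
    X=np.array(X)/1000;c,s=np.cos(p[2]),np.sin(p[2]);return np.array([p[0]+c*X[0]-s*X[1],p[1]+s*X[0]+c*X[1],X[2]])
f=lambda p:np.concatenate([proj(d[n],J(p,X))[0]-uv for n,uv,X in obs])
r=least_squares(f,[.578,.057,np.pi+.08]);p=r.x;print(p,r.fun.round(1))
np.save("jig.npy",p)
for X in[(85,0,82),(-85,0,82),(157,0,86),(-157,0,86),(130,0,70),(-130,0,70)]:
    print(X,J(p,X).round(4),[tuple(((proj(d[n],J(p,X))[0]-o)*5).round()) for n,o in(("scene",(260,190)),("side",(215,190)))])
```

```text
[0.57861244 0.05768469 3.22364139] [-0.3 -0.5 -0.1 -0.2 -0.1 -0.5 -0.4 -0.9]
(85, 0, 82) [0.4939 0.0507 0.082 ] [(np.float64(256.0), np.float64(167.0)), (np.float64(546.0), np.float64(343.0))]
(-85, 0, 82) [0.6633 0.0647 0.082 ] [(np.float64(519.0), np.float64(375.0)), (np.float64(251.0), np.float64(196.0))]
(157, 0, 86) [0.4221 0.0448 0.086 ] [(np.float64(154.0), np.float64(83.0)), (np.float64(681.0), np.float64(404.0))]
(-157, 0, 86) [0.7351 0.0706 0.086 ] [(np.float64(645.0), np.float64(468.0)), (np.float64(133.0), np.float64(132.0))]
(130, 0, 70) [0.449 0.047 0.07 ] [(np.float64(193.0), np.float64(134.0)), (np.float64(628.0), np.float64(401.0))]
(-130, 0, 70) [0.7082 0.0683 0.07  ] [(np.float64(594.0), np.float64(451.0)), (np.float64(179.0), np.float64(176.0))]
```

Call:
jog_arm(claw=[0,0,0,0,0,0,0,0], translation=[[0,0,-4],[0,0,-4],[0,0,0],[0,0,0],[0,0,0],[0,0,0],[0,0,0],[0,0,0]], turn=[0.18,0.18,0.18,0.18,0.18,0.18,0.18,0.18])

```text
t: 1.15
ee_pos: [0.2118, -0.5878, 0.2607]
eef_rot: [0.853, -0.523, -0.0, -0.0]
force: [0.3, 0.5, 0.6]
finger_gap: 0.157
```

Call:
jog_arm(claw=[0,0,0,0,0,0,0,0], translation=[[0,0,0],[0,0,0],[0,0,0],[0,0,0],[0,0,0],[0,0,0],[0,0,0],[0,0,0]], turn=[-0.18,-0.18,-0.18,-0.18,-0.18,-0.18,-0.18,-0.18])

```text
t: 2.15
ee_pos: [0.2118, -0.5878, 0.2607]
eef_rot: [0.985, 0.175, -0.0, -0.0]
force: [-0.1, 0.3, -0.4]
finger_gap: 0.002
```

Call:
jog_arm(claw=[0,0,0,0,0,0,0,0], translation=[[0,0,0],[0,0,0],[0,0,0],[0,0,0],[0,0,0],[0,0,0],[0,0,0],[0,0,0]], turn=[-0.18,-0.18,-0.18,-0.18,-0.18,-0.18,-0.18,-0.18])

```text
t: 3.15
ee_pos: [0.2118, -0.5878, 0.2607]
eef_rot: [0.625, 0.781, 0.0, -0.0]
force: [-0.4, -0.3, -0.2]
finger_gap: 0.006
```

Call:
jog_arm(claw=[0,0,0,0,0,0,0,0], translation=[[0,0,0],[0,0,0],[0,0,0],[0,0,0],[0,0,0],[0,0,0],[0,0,0],[0,0,0]], turn=[-0.18,-0.18,-0.18,-0.18,-0.18,-0.18,-0.18,-0.18])

```text
t: 4.15
ee_pos: [0.2118, -0.5878, 0.2607]
eef_rot: [-0.045, 0.999, 0.0, -0.0]
force: [-0.2, 1.1, 0.7]
finger_gap: 0.006
```

```bash
cat >> h.py <<'E'
from scipy.spatial.transform import Rotation as Rn
def J(p,X):
    X=np.array(X)/1000;c,s=np.cos(p[2]),np.sin(p[2]);return np.array([p[0]+c*X[0]-s*X[1],p[1]+s*X[0]+c*X[1],X[2]])
def go(r,X):
    "shift in tool axes (cm) from pose r to jig point X (mm)"
    s=r.state();p=np.load("jig.npy");R=Rn.from_quat(s["eef_rot"]).as_matrix()
    yaw=np.arctan2(R[1,0],R[0,0])
    print("t",round(s["t"],2),"ee",s["ee_pos"].round(4),"yaw err vs jig x",round((p[2]-yaw+np.pi)%(2*np.pi)-np.pi,3),"f",s["force"].round(1),"j",s["joint_pos"].round(2),"shift cm",(R.T@(J(p,X)-s["ee_pos"])*100).round(2))
E
python3 -c "
from h import *;from cell import robot;go(robot,(85,0,130))"
```

```text
t 4.15 ee [ 0.2118 -0.5878  0.2607] yaw err vs jig x -0.008 f [-0.2  1.1  0.7] j [-1.32  0.43  1.23  0.    1.48 -2.98] shift cm [-33.84  61.05  13.11]
```

Call:
jog_arm(claw=[0,0,0,0,0,0,0,0], translation=[[-2.82,5.09,0],[-2.82,5.09,0],[-2.82,5.09,0],[-2.82,5.09,0],[-2.82,5.09,0],[-2.82,5.09,0],[-2.82,5.09,0],[-2.82,5.09,0]], turn=[0,0,0,0,0,0,0,0])

```text
t: 5.15
ee_pos: [0.4028, -0.1615, 0.2611]
eef_rot: [-0.042, 0.999, -0.0, 0.0]
force: [1.1, -0.9, 0.2]
finger_gap: 0.002
```

Call:
jog_arm(claw=[0,0,0,0,0,0], translation=[[-2.82,5.09,2],[-2.82,5.09,2],[-2.82,5.09,2],[-2.82,5.05,3],[0,0,1],[0,0,0]], turn=[0,0,0,0,0,0.008])

```text
t: 5.9
ee_pos: [0.496, 0.0465, 0.1616]
eef_rot: [-0.038, 0.999, -0.0, -0.001]
force: [-0.5, -1.2, -0.1]
finger_gap: 0.006
```

Run:
```python
from h import *;from cell import robot
import cv2,pickle
go(robot,(85,0,130))
st=robot.state();w=robot.snapshot("wrist")
pickle.dump((st,w),open("w1.pkl","wb"))
cv2.imwrite("pics/w1.png",w["img"][:,:,::-1])
```

```text
t 5.9 ee [0.496  0.0465 0.1616] yaw err vs jig x 0.005 f [-0.5 -1.2 -0.1] j [-0.03  0.34  1.68 -0.    1.13 -1.67] shift cm [0.17 0.44 3.16]
```

View pics/w1.png

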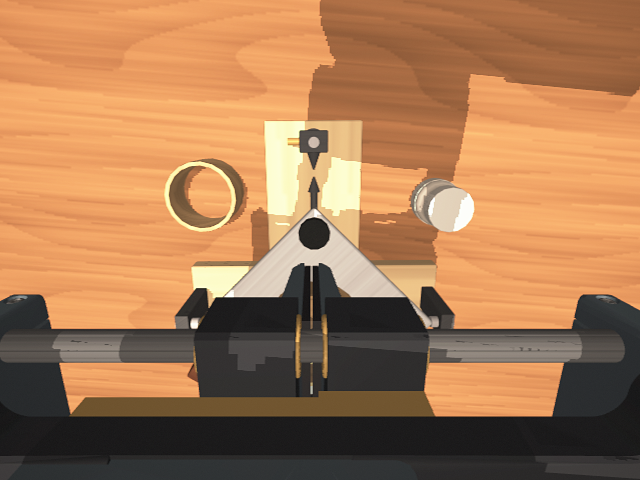

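The needle tip is at about (314,178), the cone tip at (314,169) and the round pad at (314,233). Next I'll measure their heights from depth.

```bash
cat >> h.py <<'E'
def wmap(st,w):
    K=w["camera_matrix"];z=w["z_map"];v,u=np.mgrid[0:480,0:640]
    P=np.stack([(u-K[0,2])/K[0,0]*z,(v-K[1,2])/K[1,1]*z,z,np.ones_like(z)],-1)@w["tool_from_camera"].T
    W=P[...,:3]@Rn.from_quat(st["eef_rot"]).as_matrix().T+st["ee_pos"]
    p=np.load("jig.npy");c,s=np.cos(p[2]),np.sin(p[2]);d=W-[p[0],p[1],0]
    return np.stack([c*d[...,0]+s*d[...,1],-s*d[...,0]+c*d[...,1],d[...,2]],-1)*1000
E
python3 - <<'E'
from h import *
import pickle,cv2
st,w=pickle.load(open("w1.pkl","rb"))
M=wmap(st,w)
for r in list(range(136,212,2))+[225,233,240]:
    seg=M[r,308:322]; i=np.argmax(seg[:,2]); print(r,308+i,seg[i].round(1), M[r,314].round(1))
cv2.imwrite("pics/w1z.png",cv2.resize(w["img"][120:250,240:390],None,fx=4.5,fy=4.5,interpolation=cv2.INTER_CUBIC)[:,:,::-1])
E
```

```text
136 314 [159.7   2.4  55.5] [159.7   2.4  55.5]
138 314 [158.5   2.6  88. ] [158.5   2.6  88. ]
140 313 [157.1   3.3  88. ] [157.1   2.6  87.2]
142 314 [155.7   2.6  87.7] [155.7   2.6  87.7]
144 318 [154.2  -0.3  87.4] [154.2   2.6  86.5]
146 316 [152.8   1.1  87.1] [152.8   2.6  86.4]
148 317 [ 1.501e+02 -1.000e-01  5.370e+01] [150.1   2.4  51.9]
150 319 [148.5  -1.8  53.6] [148.5   2.4  53. ]
152 317 [ 1.469e+02 -1.000e-01  5.300e+01] [146.8   2.4  51.2]
154 314 [145.2   2.4  51.5] [145.2   2.4  51.5]
156 312 [143.5   4.1  51.7] [143.4   2.4  50. ]
158 315 [141.9   1.5  51.6] [141.8   2.4  50.3]
160 313 [140.1   3.2  49.7] [140.1   2.4  49. ]
162 313 [138.5   3.2  50. ] [138.4   2.4  48.7]
164 314 [136.7   2.4  49. ] [136.7   2.4  49. ]
166 314 [135.    2.4  48.9] [135.    2.4  48.9]
168 314 [133.2   2.4  47.4] [133.2   2.4  47.4]
170 308 [129.    7.8  20.3] [128.8   2.2  18.5]
172 309 [127.1   6.9  19.8] [127.    2.2  18.6]
174 308 [125.3   7.8  20. ] [125.1   2.2  18.9]
176 317 [123.3  -0.6  19.3] [123.2   2.2  18.5]
178 314 [127.6   2.6  72.9] [127.6   2.6  72.9]
180 312 [126. 
[... 179 characters left out ...]
88 315 [119.8   1.8  74.2] [119.7   2.6  73.3]
190 314 [118.5   2.7  76.2] [118.5   2.7  76.2]
192 311 [161.4   4.7 365.9] [116.8   2.7  75.1]
194 315 [115.    1.8  73.9] [114.9   2.6  73.4]
196 313 [113.4   3.5  73.9] [113.3   2.7  73.7]
198 314 [111.7   2.7  74. ] [111.7   2.7  74. ]
200 314 [110.1   2.7  74.2] [110.1   2.7  74.2]
202 316 [108.5   1.1  74.2] [108.4   2.7  73.3]
204 315 [106.9   1.9  74.4] [106.9   2.7  74.1]
206 312 [105.3   4.3  74.5] [105.2   2.7  74.1]
208 312 [103.7   4.3  74.6] [103.5   2.7  73.9]
210 315 [102.1   1.9  75.2] [102.    2.7  74.6]
225 312 [91.7  4.4 83.6] [91.4  2.8 82.5]
233 316 [85.1  1.2 83.7] [84.9  2.8 83. ]
240 319 [79.3 -1.2 83.7] [79.   2.8 82.7]
```

View pics/w1z.png

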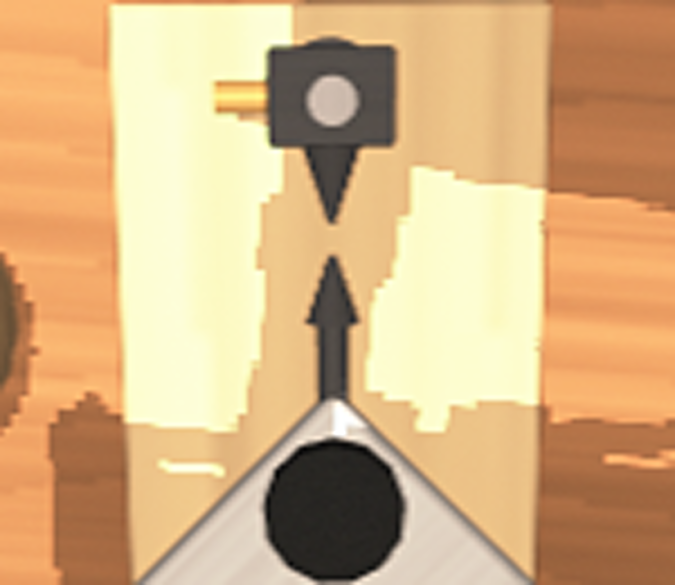

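Call:
jog_arm(claw=[0,0,0,0,0,0], translation=[[0.35,0.28,2],[0,0,2],[0,0,2],[0,0,0.6],[0,0,0.5],[0,0,0]], turn=[0,0,0,0,0,0])

```text
t: 6.7
ee_pos: [0.4933, 0.0488, 0.0917]
eef_rot: [-0.038, 0.999, -0.0, 0.0]
force: [-0.8, 0.3, 0.3]
finger_gap: 0.006
```

```bash
python3 -c "
from h import *;from cell import robot;go(robot,(87,1.5,75))"
```

```text
t 6.7 ee [0.4933 0.0488 0.0917] yaw err vs jig x 0.006 f [-0.8  0.3  0.3] j [-0.02  0.43  1.77 -0.    0.94 -1.67] shift cm [0.12 0.04 1.67]
```

Call:
jog_arm(claw=[0,0,0,0,0,0], translation=[[0.1,0,0.5],[0,0,0.4],[0,0,0.3],[0,0,0.3],[0,0,0.2],[0,0,0]], turn=[0,0,0,0,0,0])

```text
t: 7.45
ee_pos: [0.492, 0.049, 0.0741]
eef_rot: [-0.038, 0.999, 0.0, -0.0]
force: [0.0, -0.1, -0.2]
finger_gap: 0.002
```

```bash
cat > look.py <<'E'
from h import *;from cell import robot
import cv2,pickle,sys
n,a=sys.argv[1],int(sys.argv[2])
go(robot,(a,0,70))
st=robot.state();w=robot.snapshot("wrist")
pickle.dump((st,w),open(n+".pkl","wb"))
M=wmap(st,w)
cv2.imwrite(f"pics/{n}.png",cv2.resize(w["img"][40:280,200:440],(600,600),interpolation=cv2.INTER_CUBIC)[:,:,::-1])
sg=np.sign(a)
b=M[40:280,280:350].reshape(-1,3);b=b[(np.abs(b[:,1]-2.5*0)<6)&(b[:,2]>38)&(b[:,2]<95)&(b[:,0]*sg>90)]
for lo in np.arange(96,156,2.):
    k=(b[:,0]*sg>=lo)&(b[:,0]*sg<lo+2)
    if k.sum(): print(lo,k.sum(),"max %.1f med %.1f"%(b[k,2].max(),np.median(b[k,2])),end=" | ")
E
python3 look.py w2 87
```

```text
t 7.45 ee [0.492  0.049  0.0741] yaw err vs jig x 0.006 f [ 0.  -0.1 -0.2] j [-0.02  0.46  1.79 -0.    0.9  -1.67] shift cm [-0.01  0.15  0.41]
96.0 116 max 83.2 med 74.9 | 98.0 60 max 75.6 med 74.1 | 100.0 50 max 75.7 med 74.0 | 102.0 38 max 75.7 med 73.4 | 104.0 35 max 74.8 med 72.8 | 106.0 30 max 74.2 med 73.1 | 108.0 33 max 74.4 med 73.1 | 110.0 31 max 74.6 med 72.8 | 112.0 36 max 74.6 med 73.0 | 114.0 33 max 74.1 med 72.9 | 116.0 36 max 76.5 med 74.4 | 118.0 47 max 76.3 med 73.7 | 120.0 45 max 75.0 med 73.5 | 122.0 37 max 74.1 med 72.7 | 124.0 27 max 74.7 med 72.2 | 126.0 18 max 73.3 med 71.6 | 128.0 6 max 71.6 med 71.1 | 132.0 7 max 48.0 med 47.5 | 134.0 16 max 49.4 med 47.8 | 136.0 22 max 49.5 med 48.3 | 138.0 28 max 50.6 med 49.0 | 140.0 41 max 51.5 med 49.7 | 142.0 36 max 52.3 med 50.3 | 144.0 40 max 52.8 med 51.0 | 146.0 53 max 53.6 med 51.9 | 148.0 72 max 53.9 med 52.6 | 150.0 26 max 54.1 med 52.5 | 152.0 67 max 87.9 med 86.2 | 154.0 83 max 88.1 med 86.0 |
```

View pics/w2.png

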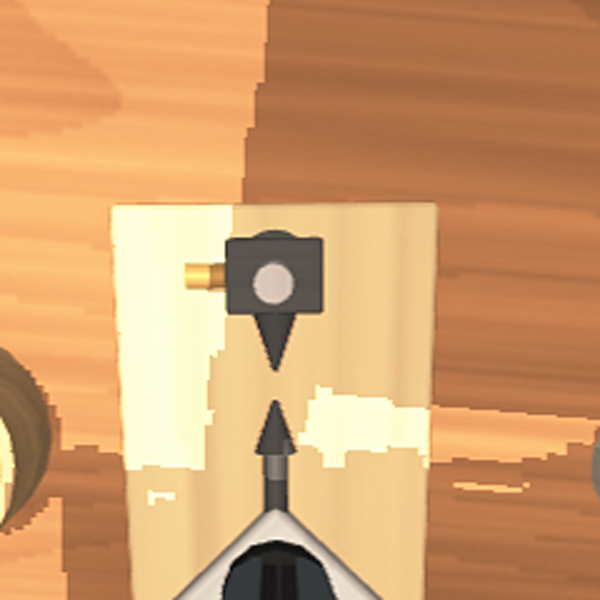

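Run:
```python
from h import *
import pickle,cv2
st,w=pickle.load(open("w2.pkl","rb"))
M=wmap(st,w)
for r in range(236,300,3): print(r,[tuple(M[r,c].round(0).astype(int)) for c in (298,305,310,318,325)])
cv2.imwrite("pics/w2b.png",cv2.resize(w["img"][200:350,220:420],(800,600),interpolation=cv2.INTER_CUBIC)[:,:,::-1])
```

```text
236 [(np.int64(92), np.int64(12), np.int64(17)), (np.int64(92), np.int64(7), np.int64(18)), (np.int64(108), np.int64(3), np.int64(72)), (np.int64(92), np.int64(-3), np.int64(17)), (np.int64(92), np.int64(-8), np.int64(18))]
239 [(np.int64(90), np.int64(12), np.int64(19)), (np.int64(90), np.int64(7), np.int64(19)), (np.int64(106), np.int64(3), np.int64(74)), (np.int64(90), np.int64(-3), np.int64(18)), (np.int64(90), np.int64(-8), np.int64(19))]
242 [(np.int64(89), np.int64(12), np.int64(21)), (np.int64(88), np.int64(7), np.int64(20)), (np.int64(104), np.int64(3), np.int64(73)), (np.int64(88), np.int64(-3), np.int64(19)), (np.int64(88), np.int64(-8), np.int64(19))]
245 [(np.int64(86), np.int64(12), np.int64(19)), (np.int64(102), np.int64(6), np.int64(72)), (np.int64(102), np.int64(3), np.int64(72)), (np.int64(86), np.int64(-3), np.int64(19)), (np.int64(85), np.int64(-8), np.int64(18))]
248 [(np.int64(83), np.int64(12), np.int64(17)), (np.int64(101), np.int64(6), np.int64(75)), (np.int64(101), np.int64(3), np.int64(76)), (np.int64(100), np.int64(-2), np.int64(73)), (np.int64(84), np.int
[... 3221 characters left out ...]
1))]
293 [(np.int64(104), np.int64(7), np.int64(143)), (np.int64(102), np.int64(5), np.int64(139)), (np.int64(102), np.int64(3), np.int64(140)), (np.int64(102), np.int64(-1), np.int64(140)), (np.int64(104), np.int64(-3), np.int64(143))]
296 [(np.int64(104), np.int64(7), np.int64(146)), (np.int64(103), np.int64(5), np.int64(144)), (np.int64(103), np.int64(3), np.int64(144)), (np.int64(102), np.int64(-1), np.int64(143)), (np.int64(104), np.int64(-3), np.int64(146))]
299 [(np.int64(124), np.int64(5), np.int64(191)), (np.int64(102), np.int64(5), np.int64(146)), (np.int64(102), np.int64(3), np.int64(146)), (np.int64(103), np.int64(-1), np.int64(146)), (np.int64(124), np.int64(-2), np.int64(191))]
```

View pics/w2b.png

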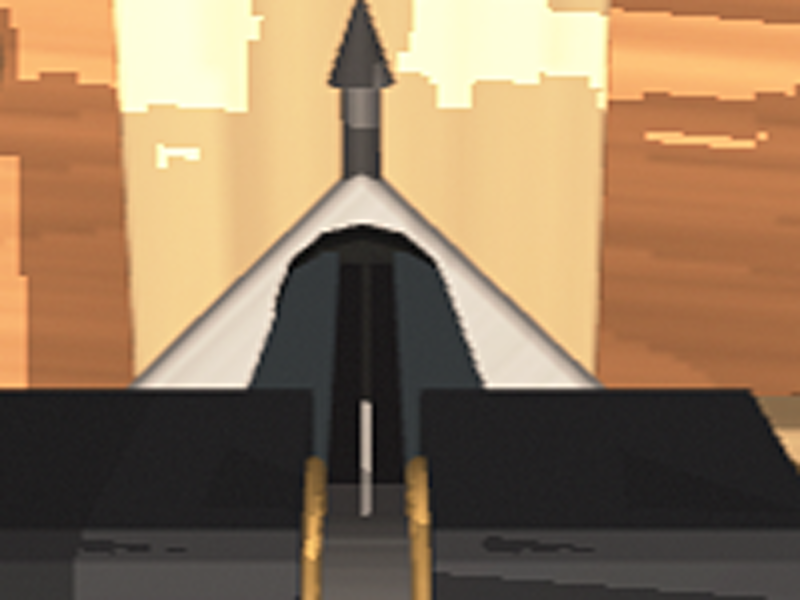

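Run:
```python
from h import *;from cell import robot
import cv2,pickle
p=np.load("jig.npy")
for n in("side","scene"):
    s=robot.snapshot(n);pickle.dump(s,open(f"{n}2.pkl","wb"))
    u,v=proj(s,J(p,(87,1.5,82)))[0];print(n,u,v,proj(s,robot.state()["ee_pos"]))
    x0,y0=int(u)-80,int(v)-70
    cv2.imwrite(f"pics/{n}2.png",cv2.resize(s["img"][y0:y0+120,x0:x0+160],(800,600),interpolation=cv2.INTER_CUBIC)[:,:,::-1])
```

```text
side 325.3385867427067 258.5457843362298 [[325.22271637 260.70498659]]
scene 310.0696814087072 223.36026191035276 [[310.16262016 225.48933834]]
```

View pics/side2.png

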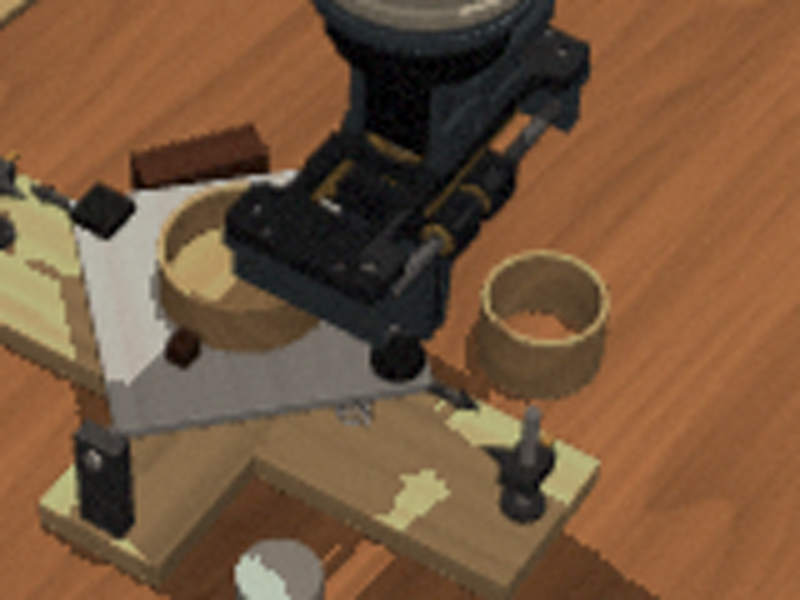

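View pics/scene2.png

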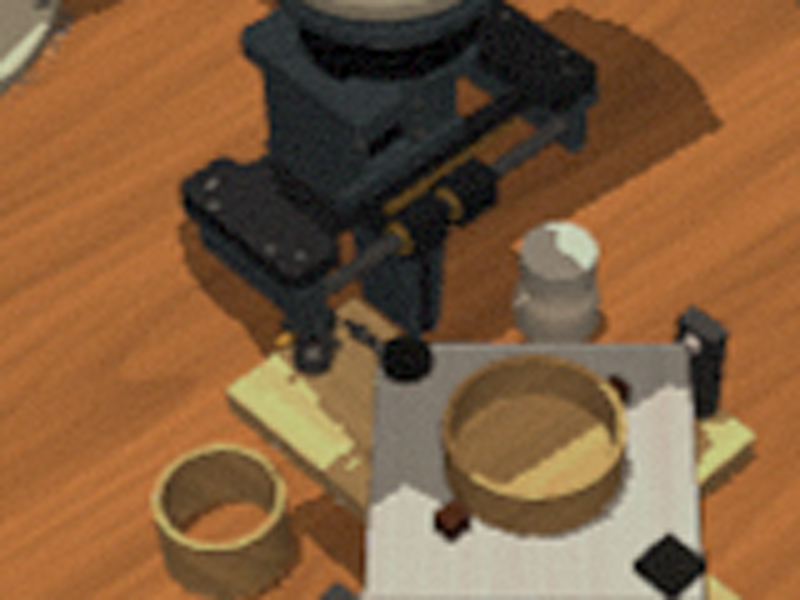

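The fingertips are still about 25–30 mm above the pad, even though the TCP reads 74 mm, and the needle still sits at its rest height. The stated TCP therefore lies beyond the real fingertips. I'll go lower in small steps and rely on the camera and the force reading.

Call:
jog_arm(claw=[0,0,0,0,0], translation=[[0,-0.1,0.5],[0,0,0.5],[0,0,0.4],[0,0,0.3],[0,0,0]], turn=[0,0,0,0,0])

```text
t: 8.22
ee_pos: [0.492, 0.048, 0.057]
eef_rot: [-0.038, 0.999, 0.0, -0.0]
force: [0.4, 0.2, 0.2]
finger_gap: 0.003
```

```bash
python3 look.py w3 87
python3 - <<'E'
from h import *
import pickle,cv2
st,w=pickle.load(open("w3.pkl","rb"));M=wmap(st,w)
print()
for r in range(248,275,2): print(r,M[r,305].round(0),M[r,318].round(0))
cv2.imwrite("pics/w3b.png",cv2.resize(w["img"][100:325,160:460],(800,600),interpolation=cv2.INTER_CUBIC)[:,:,::-1])
E
```

```text
t 8.22 ee [0.492 0.048 0.057] yaw err vs jig x 0.006 f [0.4 0.2 0.2] j [-0.02  0.49  1.8   0.    0.85 -1.67] shift cm [-0.01  0.25 -1.3 ]
96.0 59 max 82.8 med 74.2 | 98.0 73 max 75.7 med 74.1 | 100.0 67 max 94.2 med 74.1 | 102.0 91 max 94.9 med 91.1 | 104.0 42 max 91.8 med 73.0 | 106.0 36 max 74.6 med 73.0 | 108.0 39 max 74.2 med 72.8 | 110.0 39 max 74.3 med 73.0 | 112.0 42 max 74.5 med 73.2 | 114.0 35 max 74.2 med 72.9 | 116.0 42 max 76.0 med 74.2 | 118.0 59 max 76.0 med 74.2 | 120.0 53 max 74.7 med 73.4 | 122.0 44 max 74.6 med 72.8 | 124.0 33 max 74.1 med 72.1 | 126.0 21 max 72.8 med 71.9 | 128.0 8 max 73.3 med 71.5 | 132.0 10 max 48.3 med 47.5 | 134.0 17 max 49.6 med 47.5 | 136.0 29 max 49.4 med 48.5 | 138.0 32 max 50.5 med 48.9 | 140.0 38 max 51.7 med 49.7 | 142.0 49 max 52.2 med 50.1 | 144.0 43 max 52.7 med 50.9 | 146.0 71 max 53.7 med 52.0 | 148.0 59 max 54.2 med 52.5 | 150.0 37 max 53.6 med 52.8 | 152.0 82 max 87.7 med 86.1 | 154.0 89 max 88.4 med 86.2 | 
248 [89.  8. 19.] [89. -2. 19.]
250 [87.  8. 18.] [87. -2. 19.]
252 [86.  8. 18.] [86. -2. 19.]
254 [84.  8. 17.] [102.  -1.  71.]
256 [102.   7.  73.] [102.  -1.  74.]
258 [101.   7.  75.] [101.  -1.  74.]
260 [99.  7. 74.] [99. -1. 74.]
262 [99.  7. 75.] [99. -1. 75.]
264 [97.  7. 74.] [98. -1. 75.]
266 [102.   6.  91.] [102.  -0.  91.]
268 [102.   6.  94.] [102.  -0.  94.]
270 [103.   6.  98.] [102.  -0.  97.]
272 [102.   6.  99.] [102.  -0.  99.]
274 [102.   6. 102.] [166.   3. 261.]
```

View pics/w3b.png

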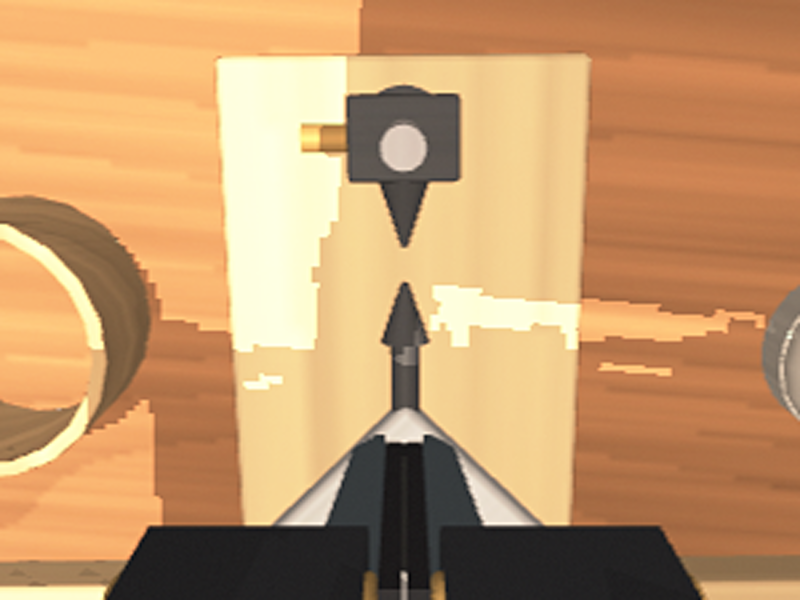

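Call:
jog_arm(claw=[0,0,0,0,0,0], translation=[[0,0,0.4],[0,0,0.3],[0,0,0.2],[0,0,0.2],[0,0,0.2],[0,0,0]], turn=[0,0,0,0,0,0])

```text
t: 9.02
ee_pos: [0.4918, 0.048, 0.0441]
eef_rot: [-0.038, 0.999, 0.0, -0.0]
force: [-2.5, -0.0, 4.1]
finger_gap: 0.002
```

```bash
python3 look.py w4 87
```

```text
t 9.03 ee [0.4918 0.048  0.0441] yaw err vs jig x 0.006 f [-2.5 -0.   4.1] j [-0.02  0.51  1.81 -0.    0.82 -1.67] shift cm [-0.03  0.25 -2.59]
96.0 21 max 76.8 med 71.6 | 98.0 36 max 69.4 med 67.3 | 100.0 68 max 88.5 med 67.2 | 102.0 267 max 95.0 med 85.4 | 104.0 105 max 94.8 med 83.5 | 106.0 37 max 66.6 med 65.4 | 108.0 42 max 67.3 med 65.2 | 110.0 42 max 66.4 med 65.2 | 112.0 41 max 66.2 med 65.2 | 114.0 41 max 66.2 med 64.9 | 116.0 44 max 68.1 med 66.5 | 118.0 61 max 67.8 med 65.5 | 120.0 55 max 67.1 med 64.8 | 122.0 42 max 66.0 med 64.0 | 124.0 34 max 65.4 med 63.2 | 126.0 22 max 63.6 med 62.6 | 128.0 4 max 63.5 med 62.5 | 132.0 12 max 48.3 med 47.3 | 134.0 22 max 49.6 med 48.4 | 136.0 27 max 50.0 med 48.4 | 138.0 39 max 50.5 med 49.0 | 140.0 44 max 51.6 med 49.7 | 142.0 48 max 52.1 med 50.4 | 144.0 58 max 52.5 med 51.1 | 146.0 61 max 53.9 med 52.0 | 148.0 71 max 53.9 med 52.5 | 150.0 39 max 86.2 med 52.7 | 152.0 90 max 87.9 med 86.2 | 154.0 116 max 88.1 med 86.0 |
```

Call:
jog_arm(claw=[0,0,0,0], translation=[[0,0,0.2],[0,0,0.2],[0,0,0.2],[0,0,0]], turn=[0,0,0,0])

```text
t: 9.57
ee_pos: [0.492, 0.048, 0.0382]
eef_rot: [-0.038, 0.999, 0.0, -0.0]
force: [-3.9, 0.4, 6.4]
finger_gap: 0.008
```

```bash
python3 look.py w5 87
```

```text
t 9.57 ee [0.492  0.048  0.0382] yaw err vs jig x 0.006 f [-3.9  0.4  6.4] j [-0.02  0.52  1.82 -0.    0.81 -1.67] shift cm [-0.01  0.25 -3.18]
96.0 21 max 68.5 med 62.3 | 98.0 55 max 61.4 med 59.5 | 100.0 65 max 88.0 med 58.9 | 102.0 321 max 93.1 med 80.8 | 104.0 103 max 94.0 med 78.6 | 106.0 40 max 58.6 med 56.7 | 108.0 43 max 57.9 med 56.6 | 110.0 40 max 58.2 med 56.2 | 112.0 44 max 58.0 med 56.0 | 114.0 32 max 57.8 med 55.7 | 116.0 58 max 58.8 med 56.9 | 118.0 59 max 58.0 med 56.1 | 120.0 47 max 56.9 med 54.9 | 122.0 40 max 55.9 med 54.0 | 124.0 26 max 54.6 med 53.1 | 126.0 14 max 53.7 med 52.5 | 132.0 11 max 48.6 med 47.4 | 134.0 22 max 49.1 med 48.0 | 136.0 28 max 50.2 med 48.6 | 138.0 44 max 50.5 med 49.1 | 140.0 43 max 51.4 med 49.5 | 142.0 49 max 51.9 med 50.3 | 144.0 62 max 52.9 med 51.0 | 146.0 78 max 53.6 med 52.1 | 148.0 64 max 54.1 med 52.7 | 150.0 41 max 87.0 med 52.9 | 152.0 91 max 87.7 med 85.9 | 154.0 113 max 88.5 med 86.2 |
```

View pics/w5.png

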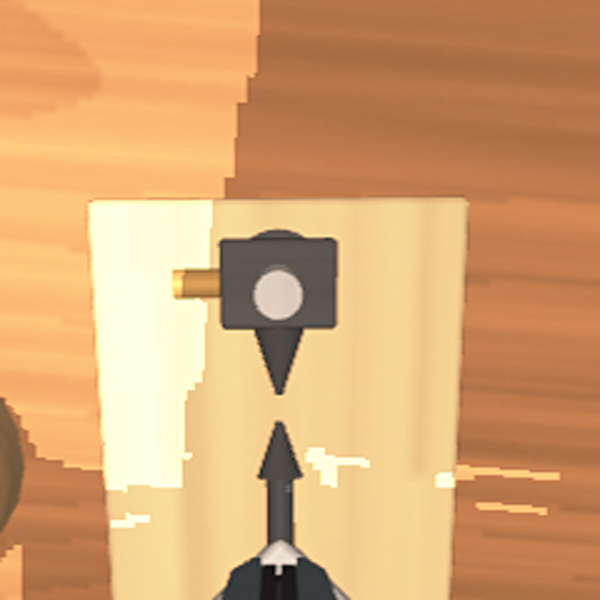

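Call:
jog_arm(claw=[0,0,0,0], translation=[[0,0,0.15],[0,0,0.1],[0,0,0],[0,0,0]], turn=[0,0,0,0])

```text
t: 10.12
ee_pos: [0.492, 0.048, 0.0358]
eef_rot: [-0.038, 0.999, 0.0, -0.0]
force: [-4.3, -1.1, 7.9]
finger_gap: 0.005
```

```bash
python3 look.py w6 87
python3 - <<'E'
from h import *
import pickle
for n in("w3","w6"):
    st,w=pickle.load(open(n+".pkl","rb"));M=wmap(st,w);z=M[120:245,300:322]
    r,c=np.nonzero((z[...,2]>40)&(z[...,2]<80)&(z[...,0]>124)&(z[...,0]<137))
    print("\n",n)
    for i in sorted(set(r)): q=z[i,c[r==i]];print(i+120,len(q),q.mean(0).round(1),end="; ")
E
```

```text
t 10.12 ee [0.492  0.048  0.0358] yaw err vs jig x 0.006 f [-4.3 -1.1  7.9] j [-0.02  0.52  1.82  0.    0.8  -1.67] shift cm [-0.01  0.25 -3.42]
96.0 27 max 66.2 med 56.6 | 98.0 57 max 57.7 med 56.3 | 100.0 67 max 83.9 med 55.7 | 102.0 329 max 90.8 med 78.8 | 104.0 89 max 91.8 med 73.2 | 106.0 43 max 55.0 med 53.4 | 108.0 37 max 54.3 med 53.0 | 110.0 42 max 54.2 med 52.7 | 112.0 43 max 54.2 med 52.3 | 114.0 36 max 53.8 med 52.4 | 116.0 61 max 54.8 med 53.2 | 118.0 57 max 53.7 med 51.8 | 120.0 45 max 53.8 med 50.9 | 122.0 35 max 52.0 med 50.0 | 124.0 22 max 50.8 med 49.1 | 126.0 6 max 49.8 med 48.2 | 132.0 13 max 48.1 med 47.2 | 134.0 23 max 49.2 med 47.9 | 136.0 29 max 49.7 med 48.5 | 138.0 42 max 50.5 med 49.1 | 140.0 49 max 50.8 med 49.5 | 142.0 54 max 52.1 med 50.4 | 144.0 54 max 53.1 med 50.8 | 146.0 71 max 54.1 med 52.1 | 148.0 74 max 54.2 med 52.5 | 150.0 37 max 53.7 med 52.3 | 152.0 97 max 87.9 med 86.2 | 154.0 116 max 87.9 med 86.2 | 
 w3
185 8 [136.7   2.8  48.4]; 186 6 [136.1   2.8  48.2]; 187 6 [135.4   2.8  47.6]; 188 6 [134.9   2.8  48.2]; 189 4 [134.2   2.8  47.4]; 190 4 [133.6   2.8  47.5]; 191 4 [133.    2.8  47.6]; 192 2 [132.4   2.8  47.4]; 206 3 [128.7   2.6  71.1]; 207 4 [128.2   2.8  71.5]; 208 5 [127.7   2.6  71.7]; 209 5 [127.1   2.6  71.1]; 210 6 [126.7   2.8  71.8]; 211 7 [126.1   2.6  71.7]; 212 8 [125.6   2.9  71.7]; 213 8 [125.1   2.9  72.1]; 214 9 [124.6   2.6  72.1]; 215 7 [124.1   2.6  72.5]; 
 w6
190 7 [136.9   2.5  48.7]; 191 8 [136.3   2.8  48.3]; 192 7 [135.8   2.5  48.1]; 193 6 [135.3   2.8  48.1]; 194 6 [134.7   2.8  47.7]; 195 5 [134.    2.5  47.2]; 196 4 [133.6   2.8  47.8]; 197 4 [133.    2.8  47.1]; 198 3 [132.4   2.5  47.2]; 209 3 [126.7   2.6  48.4]; 210 4 [126.1   2.9  47.9]; 211 5 [125.8   2.6  49. ]; 212 5 [125.2   2.6  48.8]; 213 6 [124.8   2.9  49.5]; 214 5 [124.2   2.5  49.4];
```

View pics/w6.png

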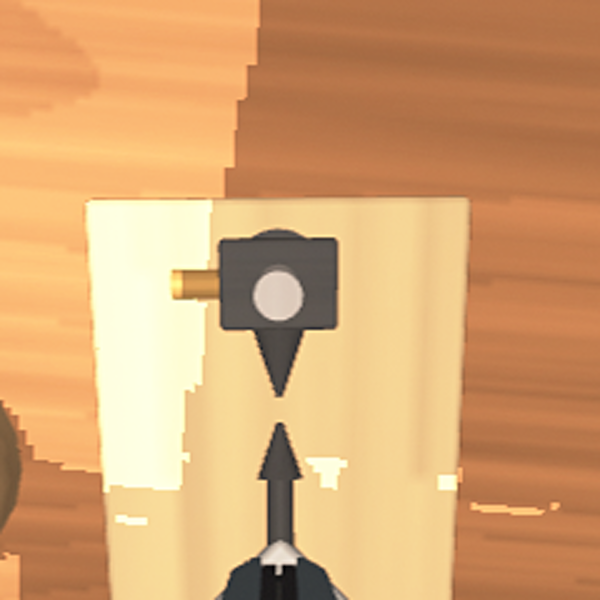

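The needle tip is at about 48 mm and the cone tip at 47.3 mm, so they are level within 1 mm. I'll hold here for a second, then release.

Call:
jog_arm(claw=[0,0,0,0,0,0,0,0], translation=[[0,0,0.02],[0,0,0],[0,0,0],[0,0,0],[0,0,0],[0,0,0],[0,0,0],[0,0,0]], turn=[0,0,0,0,0,0,0,0])

```text
t: 11.18
ee_pos: [0.492, 0.048, 0.0356]
eef_rot: [-0.038, 0.999, -0.0, -0.0]
force: [-4.6, -0.7, 8.8]
finger_gap: 0.006
```

```bash
python3 look.py w7 87|tail -1|tr '|' '\n'|grep -E '^ 1(24|26|32|34)'
```

```text
124.0 23 max 51.5 med 48.8 
 126.0 7 max 48.8 med 48.1 
 132.0 12 max 48.4 med 47.2 
 134.0 23 max 49.4 med 47.9
```

Call:
jog_arm(claw=[0,0,0,0,0,0,0,0], translation=[[0,0,-0.4],[0,0,-0.5],[0,0,-0.6],[0,0,-1.5],[0,0,-3],[0,0,-3],[0,0,-2],[0,0,0]], turn=[0,0,0,0,0,0,0,0])

```text
t: 12.22
ee_pos: [0.4933, 0.048, 0.1469]
eef_rot: [-0.038, 0.999, -0.0, 0.002]
force: [0.1, -0.5, 0.4]
finger_gap: 0.005
```

```bash
python3 look.py w8 87|tail -1|tr '|' '\n'|grep -E '^ 1(24|26|28|32|34)'; python3 -c "
from h import *;from cell import robot;go(robot,(-87,0,120))"
```

```text
124.0 13 max 74.2 med 72.1 
 126.0 10 max 72.0 med 71.6 
 128.0 3 max 71.4 med 71.0 
 132.0 5 max 48.7 med 46.8 
 134.0 12 max 48.6 med 47.8 
t 12.28 ee [0.4925 0.048  0.1459] yaw err vs jig x 0.006 f [-0.8  0.  -0.7] j [-0.02  0.35  1.71  0.    1.08 -1.67] shift cm [-17.35   0.36   2.61]
```

Call:
jog_arm(claw=[0,0,0,0,0,0,0,0], translation=[[-5,0,-1],[0,0,-1],[0,0,0],[0,0,0],[0,0,0],[0,0,0],[0,0,0],[0,0,0]], turn=[0,0.18,0.18,0.18,0.18,0.18,0.18,0.18])

```text
t: 13.28
ee_pos: [0.5415, 0.0518, 0.1643]
eef_rot: [0.56, 0.828, -0.0, -0.001]
force: [-0.0, -0.6, -0.5]
finger_gap: 0.003
```

Call:
jog_arm(claw=[0,0,0,0,0,0,0,0], translation=[[0,0,0],[0,0,0],[0,0,0],[0,0,0],[0,0,0],[0,0,0],[0,0,0],[0,0,0]], turn=[0.18,0.18,0.18,0.18,0.18,0.18,0.18,0.18])

```text
t: 14.28
ee_pos: [0.5414, 0.0518, 0.1643]
eef_rot: [0.967, 0.253, -0.001, -0.0]
force: [0.9, -0.1, 0.5]
finger_gap: 0.006
```

Call:
jog_arm(claw=[0,0,0,0,0], translation=[[0,0,0],[0,0,0],[4,0,0],[4,0,0],[3,0,0]], turn=[0.18,0.18,0.07,0,0])

```text
t: 14.9
ee_pos: [0.6522, 0.0643, 0.164]
eef_rot: [0.999, 0.044, -0.001, -0.0]
force: [0.4, 0.1, -0.1]
finger_gap: 0.003
```

```bash
python3 look.py w9 -87
python3 - <<'E'
from h import *
import pickle,cv2
st,w=pickle.load(open("w9.pkl","rb"));cv2.imwrite("pics/w9b.png",w["img"][:,:,::-1])
E
```

```text
t 14.9 ee [0.6522 0.0643 0.164 ] yaw err vs jig x 3.136 f [ 0.4  0.1 -0.1] j [ 0.01  0.55  1.28 -0.    1.31  1.49] shift cm [1.33 0.07 9.39]
96.0 35 max 84.0 med 82.6 | 98.0 64 max 83.1 med 75.4 | 100.0 34 max 75.9 med 74.4 | 102.0 23 max 75.5 med 73.9 | 104.0 22 max 75.3 med 73.7 | 106.0 19 max 74.3 med 72.9 | 108.0 21 max 74.5 med 73.2 | 110.0 19 max 74.2 med 72.7 | 112.0 21 max 74.5 med 73.2 | 114.0 19 max 74.5 med 72.3 | 116.0 21 max 74.7 med 72.8 | 118.0 18 max 76.3 med 73.9 | 120.0 28 max 76.2 med 74.4 | 122.0 17 max 75.4 med 73.8 | 124.0 22 max 74.9 med 73.3 | 126.0 16 max 73.3 med 72.2 | 128.0 9 max 73.7 med 72.3 | 130.0 5 max 72.4 med 71.2 | 134.0 4 max 63.5 med 61.8 | 136.0 8 max 62.1 med 61.4 | 138.0 15 max 63.4 med 62.1 | 140.0 15 max 63.7 med 62.5 | 142.0 24 max 64.3 med 63.6 | 144.0 17 max 65.5 med 63.2 | 146.0 28 max 66.0 med 64.8 | 148.0 25 max 67.2 med 65.8 | 150.0 46 max 68.5 med 66.4 | 152.0 45 max 68.4 med 66.6 | 154.0 32 max 87.4 med 67.1 |
```

View pics/w9b.png

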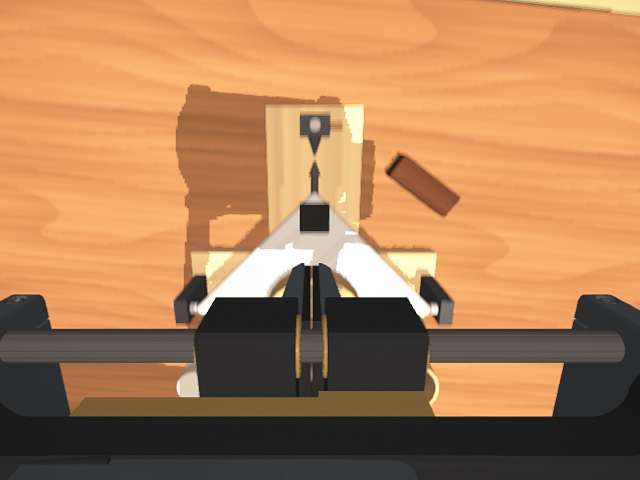

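Call:
jog_arm(claw=[0,0,0,0,0,0,0], translation=[[1.4,0.15,3],[0,0,3],[0,0,2.5],[0,0,1.2],[0,0,0.7],[0,0,0.3],[0,0,0]], turn=[0,0,0,0,0,0,0])

```text
t: 15.82
ee_pos: [0.6656, 0.064, 0.059]
eef_rot: [0.999, 0.044, 0.0, 0.0]
force: [0.9, -0.2, 0.3]
finger_gap: 0.006
```

```bash
python3 look.py w10 -87
```

```text
t 15.82 ee [0.6656 0.064  0.059 ] yaw err vs jig x 3.136 f [ 0.9 -0.2  0.3] j [0.01 0.68 1.36 0.   1.11 1.49] shift cm [-0.02 -0.09 -1.1 ]
96.0 12 max 83.4 med 82.0 | 98.0 91 max 82.8 med 74.6 | 100.0 72 max 75.8 med 74.2 | 102.0 76 max 94.7 med 74.3 | 104.0 68 max 95.0 med 74.6 | 106.0 39 max 74.9 med 73.1 | 108.0 44 max 74.7 med 73.2 | 110.0 35 max 74.7 med 73.1 | 112.0 40 max 73.8 med 73.2 | 114.0 38 max 74.2 med 73.4 | 116.0 43 max 75.3 med 73.4 | 118.0 33 max 76.1 med 74.6 | 120.0 62 max 76.8 med 74.1 | 122.0 53 max 75.7 med 73.5 | 124.0 44 max 75.0 med 72.7 | 126.0 33 max 74.9 med 72.5 | 128.0 25 max 73.7 med 71.5 | 130.0 11 max 72.5 med 71.9 | 134.0 7 max 62.1 med 61.2 | 136.0 16 max 63.3 med 61.8 | 138.0 31 max 63.8 med 62.3 | 140.0 33 max 63.8 med 62.7 | 142.0 47 max 65.3 med 63.3 | 144.0 46 max 66.4 med 63.8 | 146.0 57 max 66.7 med 64.7 | 148.0 71 max 67.3 med 65.8 | 150.0 81 max 68.4 med 66.3 | 152.0 69 max 67.7 med 66.4 | 154.0 79 max 87.4 med 85.4 |
```

View pics/w10.png

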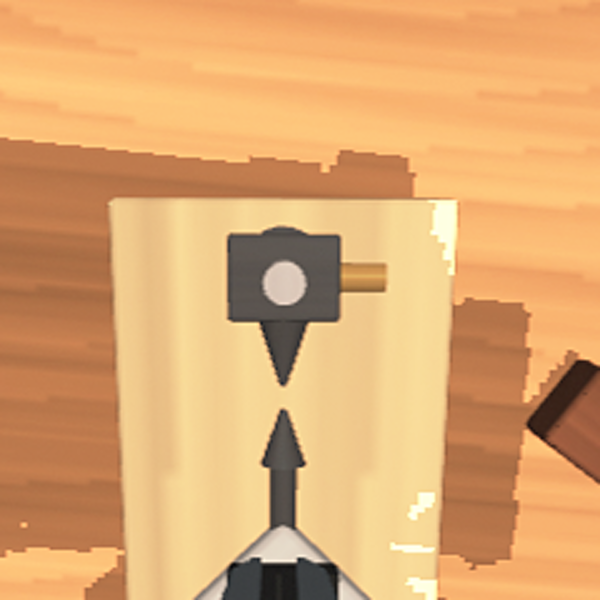

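Call:
jog_arm(claw=[0,0,0,0,0,0], translation=[[0,0,0.5],[0,0,0.3],[0,0,0.2],[0,0,0.2],[0,0,0.1],[0,0,0]], turn=[0,0,0,0,0,0])

```text
t: 16.62
ee_pos: [0.6656, 0.064, 0.0457]
eef_rot: [0.999, 0.044, 0.0, -0.0]
force: [2.1, -0.5, 1.8]
finger_gap: 0.007
```

```bash
python3 look.py w11 -87|tr '|' '\n'|grep -E '^t|^ 1(24|26|28|30|32|34|36)'
```

```text
t 16.62 ee [0.6656 0.064  0.0457] yaw err vs jig x 3.136 f [ 2.1 -0.5  1.8] j [0.01 0.69 1.37 0.   1.08 1.49] shift cm [-0.02 -0.08 -2.43]
 124.0 47 max 68.5 med 66.9 
 126.0 42 max 67.8 med 66.0 
 128.0 22 max 66.6 med 65.7 
 130.0 11 max 66.3 med 65.3 
 134.0 9 max 61.9 med 61.2 
 136.0 22 max 63.4 med 61.5
```

Call:
jog_arm(claw=[0,0,0,0], translation=[[0,0,0.12],[0,0,0.1],[0,0,0],[0,0,0]], turn=[0,0,0,0])

```text
t: 17.18
ee_pos: [0.6655, 0.064, 0.0434]
eef_rot: [0.999, 0.044, 0.0, 0.0]
force: [3.0, 0.5, 3.3]
finger_gap: 0.006
```

```bash
python3 look.py w12 -87|tr '|' '\n'|grep -E '^t|^ 1(24|26|28|30|32|34|36)'
```

```text
t 17.18 ee [0.6655 0.064  0.0434] yaw err vs jig x 3.136 f [3.  0.5 3.3] j [0.01 0.7  1.37 0.   1.08 1.49] shift cm [-0.01 -0.09 -2.66]
 124.0 48 max 65.2 med 63.0 
 126.0 37 max 64.3 med 62.1 
 128.0 22 max 63.0 med 61.5 
 130.0 9 max 62.5 med 61.3 
 134.0 8 max 62.4 med 61.2 
 136.0 22 max 63.4 med 61.8
```

View pics/w12.png

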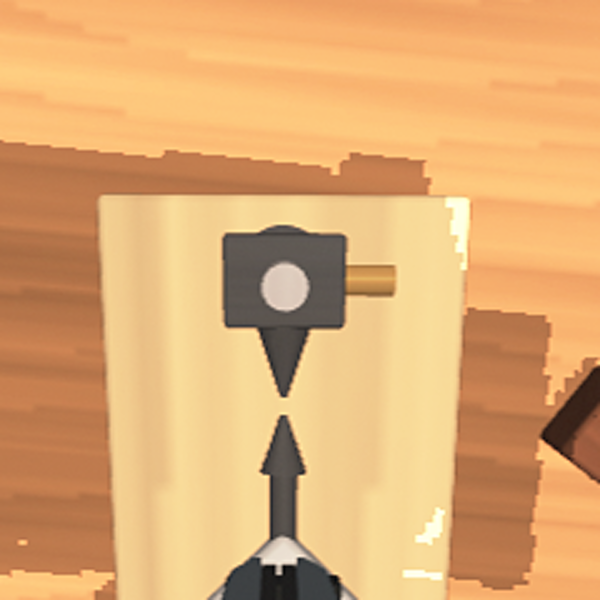

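The square corner is level: needle 61.3 mm, cone 61.2 mm, about 3 N on the pad. I'll hold for a second, then lift off.

Call:
jog_arm(claw=[0,0,0,0,0,0,0,0], translation=[[0,0,0],[0,0,0],[0,0,0],[0,0,0],[0,0,0],[0,0,0],[0,0,0],[0,0,0]], turn=[0,0,0,0,0,0,0,0])

```text
t: 18.23
ee_pos: [0.6653, 0.0639, 0.0433]
eef_rot: [0.999, 0.044, -0.0, 0.0]
force: [3.5, -0.5, 4.6]
finger_gap: 0.005
```

```bash
python3 look.py w13 -87|tr '|' '\n'|grep -E '^t|^ 1(26|28|30|32|34|36)'
```

```text
t 18.23 ee [0.6653 0.0639 0.0433] yaw err vs jig x 3.136 f [ 3.5 -0.5  4.6] j [ 0.01  0.7   1.37 -0.    1.08  1.49] shift cm [ 0.01 -0.09 -2.67]
 126.0 33 max 63.6 med 62.2 
 128.0 23 max 62.8 med 61.5 
 130.0 8 max 62.1 med 61.2 
 134.0 9 max 62.6 med 61.3 
 136.0 22 max 63.1 med 61.7
```

Call:
jog_arm(claw=[0,0,0,0,0,0,0,0], translation=[[0,0,-0.3],[0,0,-0.4],[0,0,-0.5],[0,0,-1.5],[0,0,-3],[0,0,-4],[0,0,-3],[0,0,0]], turn=[0,0,0,0,0,0,0,0])

```text
t: 19.27
ee_pos: [0.6667, 0.064, 0.1739]
eef_rot: [0.999, 0.044, 0.003, 0.0]
force: [0.7, 0.6, 0.0]
finger_gap: 0.004
```

Call:
jog_arm(claw=[0,0,0,0], translation=[[0,0,0],[0,0,0],[0,0,0],[0,0,0]], turn=[0,0,0,0])

```text
t: 19.77
ee_pos: [0.6651, 0.064, 0.1699]
eef_rot: [0.999, 0.044, -0.0, -0.0]
force: [0.8, -0.4, 0.3]
finger_gap: 0.003
```

```bash
python3 look.py w14 -87|tr '|' '\n'|grep -E '^t|^ 1(26|28|30|32|34|36)'
python3 - <<'E'
from cell import robot
import cv2
s=robot.snapshot("side");cv2.imwrite("pics/side9.png",s["img"][:,:,::-1])
E
```

```text
t 19.77 ee [0.6651 0.064  0.1699] yaw err vs jig x 3.136 f [ 0.8 -0.4  0.3] j [0.01 0.57 1.24 0.   1.33 1.49] shift cm [ 0.04 -0.08  9.99]
 126.0 14 max 73.3 med 71.7 
 128.0 11 max 72.7 med 71.8 
 130.0 5 max 72.2 med 70.6 
 134.0 3 max 61.5 med 61.4 
 136.0 10 max 62.6 med 61.7
```

View pics/side9.png

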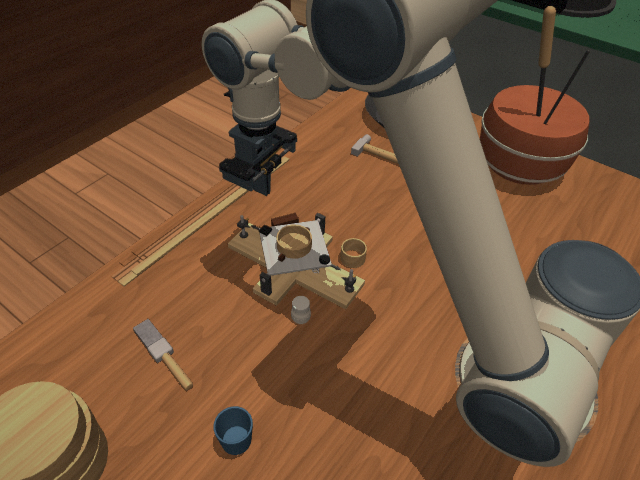

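The plate is level again with the hand clear. The hoop (354,252), wedge (285,219), jar (301,310), cup (234,430), brush and hammer are where they stood at the start.

```bash
python3 -c "
from cell import robot;print(robot.finish_job())"
```

```text
the job is handed in; nothing more can be done
None
```

I pressed both corners in order, round then square, and held each one level with its index for about a second. The job was handed in at about 20 s of the 48 s allowed; no verdict was reported.

| Corner | Needle tip (mm) | Index tip (mm) | Vertical force when level (N) |
|---|---|---|---|
| Round | about 48 | 47.2 | 8–9 |
| Square | about 61.3 | 61.2 | 3–5 |

- **Spring-back:** after each release the needle returned to its rest reading of 71–72 mm.
- **Indexes and loose things:** the wrist camera put both index tips at the same height as before, within its roughly 1 mm noise. The last side picture showed the loose things it covers where they stood. The lidded box was hidden behind the arm in that picture, but the arm never went near it.
- **Disagreement with the description:** the shut fingertips ended about 32 mm behind the stated TCP. A first descent to a TCP height of 74 mm touched nothing, so I went by camera depth and the force reading instead.
- **Calibration:** the wrist camera read 1–2 mm high and about 3 mm to the side of my fitted jig position. I compared the needle and index tips with each other, so the height error largely cancelled.

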